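Load a sleeve into the spring fixture of the laser marker

ROBOT

A 7-joint arm with a two-finger parallel gripper is mounted at the origin on the work surface. World frame = base frame: x ahead of the robot, y to its left, z up, the work surface at z = 0. Lengths are in m, angles in rad, forces in N, time in s.
With the tool pointing down it reaches from about 0.425 to 0.875 m from the base axis. Payload 9.9 kg.
Tool frame: the origin (TCP) lies at the very end of the fingers, on their centre line; the grasp point (between the pads) lies 19 mm behind it; z points along the fingers, y is the direction in which the jaws open and shut (so a half turn about z gives the same grasp; the last joint's range is limited). The gripper opens to 85 mm and grips with 20 to 120 N. Pads are 22 mm wide; open, the fingers measure 114 mm over their backs; the gripper's body (76 mm by 85 mm) begins 54 mm behind the grasp point. The pads swing forward as they close: fully open they stand 13 mm farther back than shut.
Start: joints at [-1.378, 0.576, 0.025, 1.437, -0.015, 1.129, -0.057], TCP at [0.184, 0.649, 0.231] pointing down, gripper open.
Joint ranges: [-2.76, 2.76], [-0.34, 2.15], [-1.52, 1.57], [0.19, 2.46], [-1.09, 4.23], [0.17, 1.99], [-2.82, 2.82]. Speed limits (rad/s): [2.22, 2.22, 3.01, 3.01, 3.14, 3.14, 3.14].

INTERFACE

Orientations are given as a unit quaternion [w, x, y, z].
In Python, from cell import bot gives the robot as it stands. The module is installed in compiled form; this text tells all that it offers. Calls block until the motion is done:
- bot.goto(position, orientation): joint-space move of the TCP to a pose.
- bot.servo_line(position, speed=0.15, frame=None, max_force=None): straight line of the TCP; frame=None keeps the orientation; speed is the mean speed in m/s. With max_force (N) it stops when the force on the tool has changed by that much, and returns True; else False.
- bot.goto_joints(angles): joint-space move.
- bot.release() and bot.grasp(squeeze=None): open the fingers fully, or close them until they stop; squeeze is the grip in N (None keeps the last).
- bot.dwell(seconds).
- bot.ik(position, orientation): joint angles nearest the present ones, or None.
- bot.get_state(): the state.
- bot.camera(name): name is "side" or "top"; returns a dict with "img" (400x640x3 uint8, red, green, blue), "fovy" (degrees; the focal length in pixels is half the picture's height over the tangent of half this angle, whatever the lens; pixels are square), "cx", "cy" (the principal point, pixels), "cam_to_world" (4x4, takes a point from camera to world coordinates). Camera axes: x right, y down, z forward; pixel columns grow to the right and rows downward; lengths in m; the calibration is good to about 2 mm. A picture is of the moment at which its call begins. There is no depth.
A pose or a line that the arm cannot do raises bot.Unreachable and nothing moves.
- bot.job_done(): hands the job in, once; it reports no verdict.
The state is a dict: "time": time; "qpos": joint angles; "joint_vel": joint speeds; "joint_torque": joint torques, N m; "tool_pos": TCP position; "tool_rot": TCP orientation; "force": force on the tool from outside, world axes, zero at the start; "torque": the same for the moment, N m; "gripper_width": finger opening in m.
Only numpy, scipy, OpenCV 4.12 (cv2) and the standard library are available. Lean on these libraries where they do the work, as an engineer would, in place of code of your own. Each camera call takes 0.05 s, during which the arm holds its last target.

TASK

Take the plain full-length sleeve out of the rack and load it into the spring fixture for marking: slide one end under the bridge, press it against the spring pad until the pad gives way enough, then tip the other end down in front of the stop so that the sleeve lies fully home and level in both V rests, and let go. Press gently, do not ram the pad against its end of travel, and leave the other two sleeves where they lie in the rack.

Things in the scene. Friction and masses are not known exactly. Their poses are not given: they have to be found in the camera images.
- long_sleeve: The sleeve to load: plain bare aluminium cylinder, 24 mm in diameter, 104 mm long, both ends alike, about 0.09 to 0.17 kg. Origin at the middle of its axis; its x axis runs along the cylinder (its roll about x is arbitrary). It starts lying in one of the rack's three places; which one varies.
- short_sleeve: Bystander in the rack: plain aluminium cylinder 24 mm in diameter but only 74 mm long; origin and axes as for the long sleeve. Leave it.
- collar_sleeve: Bystander in the rack: aluminium cylinder 24 mm in diameter, 104 mm long, with a collar 34 mm in diameter and 16 mm wide round its middle; origin and axes as for the long sleeve. Leave it.
- rack: Fixed steel tray 150 x 250 x 6 mm, origin under its centre on the table. Three sleeve places along its x axis at y = -78, 0, +78 mm, sleeve axis 40 mm above the table. Each has two V rests at x = -30 and +30 mm (8 mm thick, 40 mm wide, tops 39 mm above the table); between them 52 mm are free for fingers, down to the tray.
- fixture: Fixed dark steel base of the spring fixture, 230 x 90 x 12 mm, origin under its centre on the table; x runs along the bay from spring end (-x) to stop end (+x). An aluminium carriage with all other parts is clamped on it at an UNMEASURED place up to 16 mm either way along x (stays put in use): find it by touch or eye. The four points below are for the carriage at mid-place; the true points lie shifted along x.
- bay (a point): Middle of the axis of a sleeve that is home, 46 mm above the table (carriage at mid-place). Two V rests (110 degrees, 22 mm wide, narrower than the sleeve, upper edges 38 mm above the table) hold it, at x -38 to -26 and +38 to +50 mm from here; no part stands between them; bed top 18 mm above the table, 62 mm wide. The home sleeve touches the stop and keeps the pad pressed 5 mm; friction may hold it up until pushed down lightly.
- stop (a point): Top middle edge of the stop's face (carriage at mid-place): x = +52 mm, 46 mm above the table, level with the axis of a home sleeve. The stop is a block 10 mm thick in x and 20 mm wide. With its stop end raised a sleeve is longer measured along x, so the pad must be pressed about 7 mm or more for the sleeve's lower end edge to pass the stop.
- pad (a point): Middle of the face of the spring pad at rest (carriage at mid-place): x = -47 mm, 99 mm from the stop's face. The upright pad is 30 mm wide and reaches from 32 to 63 mm above the table. It gives way 11 mm to -x against a spring, 2 N at first plus 1 N per mm, then meets a rigid end. Over 40 N between sleeve and fixture, all their contacts added up, is too rough; a home sleeve has about 15 to 20 N.
- bridge (a point): Middle of the underside of the bridge over the pad (carriage at mid-place): 64 mm above the table, 6 mm over the top of a home sleeve. The bridge is 14 mm long in x (its mouth edge 7 mm to +x of here), 4 mm thick, and joins two side walls 32 mm apart inside, tops 70 mm above the table, which run 31 mm back from here.
Things that resemble listed ones, but are neither listed nor needed, are in the scene too. What is shaped like the long_sleeve but brown is not meant. What is shaped like the fixture but blue is not meant.

How it is judged:
By the outcome, as a careful person would: the job done as asked, in the order asked, and still so for the second after the job is handed in, with the robot touching nothing.
It also fails if it takes over 54 s, if anything falls off the work surface, if the arm or the gripper's body presses on something with over 40 N, if the wrist force passes 120 N, or if a joint passes its speed limit or range.

## Working session

There is one attempt and no reset: what is moved stays moved. The work goes in short steps, each a Python script; the robot and the scene stay as the last script left them, time stands still between calls to the robot, and variables do not carry over. Pictures are saved under pics/ and viewed, and the job is handed in when it is done.

```bash
mkdir -p pics
python3 - <<'E'
from cell import bot
import cv2,numpy as np
for n in("side","top"):
    c=bot.camera(n); cv2.imwrite(f"pics/{n}0.png",c["img"][:,:,::-1]); np.save(f"{n}0.npy",c["img"])
    print(n,c["fovy"],c["cx"],c["cy"],np.round(c["cam_to_world"],4).tolist(),[k for k in c])
s=bot.get_state();print(s)
E
```

```text
side 55.11046648092511 320.4157704305492 194.95653836253413 [[-0.9125, -0.2975, 0.2809, 0.2293], [-0.4089, 0.6376, -0.6529, 0.5248], [0.0151, -0.7106, -0.7034, 0.6069], [0.0, 0.0, 0.0, 1.0]] ['img', 'fovy', 'cx', 'cy', 'cam_to_world']
top 46.59856137177812 326.1042420598445 196.18291399162376 [[0.0132, -0.9984, 0.0554, 0.4096], [-0.9997, -0.0119, 0.0232, 0.0097], [-0.0225, -0.0557, -0.9982, 0.9546], [0.0, 0.0, 0.0, 1.0]] ['img', 'fovy', 'cx', 'cy', 'cam_to_world']
{'time': 0.1, 'qpos': array([-1.37780304,  0.5764601 ,  0.0248018 ,  1.43781934, -0.01501642,
        1.12899031, -0.0565204 ]), 'joint_vel': array([-0.00054373, -0.00196539,  0.00084705, -0.00119663,  0.00113783,
        0.00151846, -0.00079609]), 'joint_torque': array([ 7.10022723e-03, -7.67298460e+01,  2.25869313e+00, -2.86603957e+01,
        1.60583295e-02,  8.67885741e-03, -1.54152957e-05]), 'tool_pos': array([0.18431113, 0.64893162, 0.23052138]), 'tool_rot': array([-8.46529732e-05,  1.37933766e-01,  9.90441174e-01, -7.42143175e-04]), 'force': array([ 0.80736067, -0.0419803 ,  0.88274782]), 'torque': array([-0.01594347, -0.00310071, -0.04011383]), 'gripper_width': 0.0854337290459326}
```

View pics/side0.png

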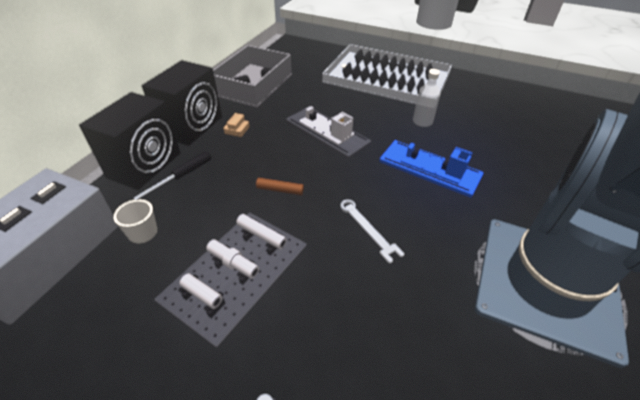

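View pics/top0.png

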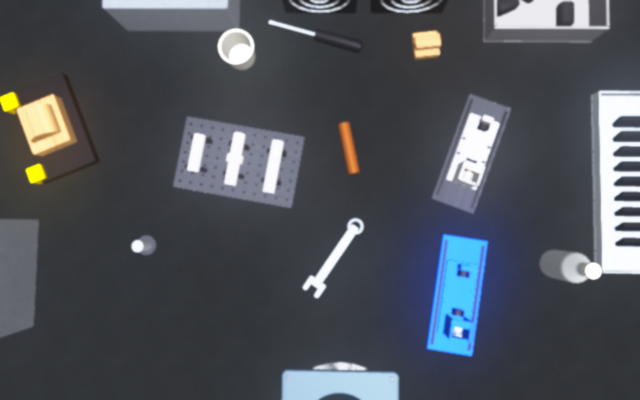

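Run:
```python
import cv2,numpy as np
a=np.load("top0.npy")[:,:,::-1]; b=np.load("side0.npy")[:,:,::-1]
cv2.imwrite("pics/z_fix_top.png",cv2.resize(a[85:220,425:520],None,fx=5,fy=4.4*5/4.4,interpolation=cv2.INTER_CUBIC)[:600])
cv2.imwrite("pics/z_fix_side.png",cv2.resize(b[90:165,275:380],None,fx=7,fy=7,interpolation=cv2.INTER_CUBIC))
cv2.imwrite("pics/z_rack_top.png",cv2.resize(a[105:215,165:315],None,fx=5,fy=5,interpolation=cv2.INTER_CUBIC))
```

```text
(no output)
```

View pics/z_fix_top.png

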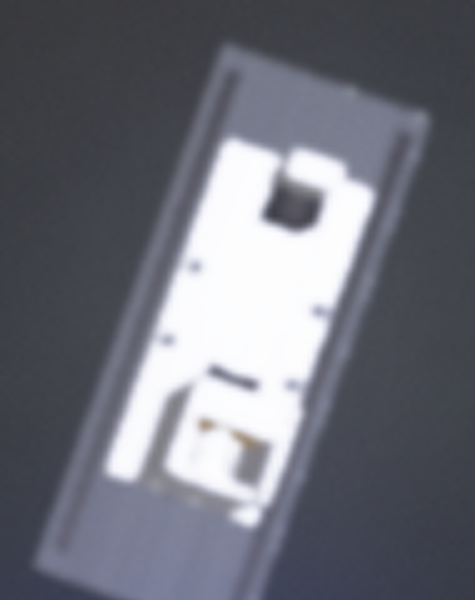

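View pics/z_fix_side.png

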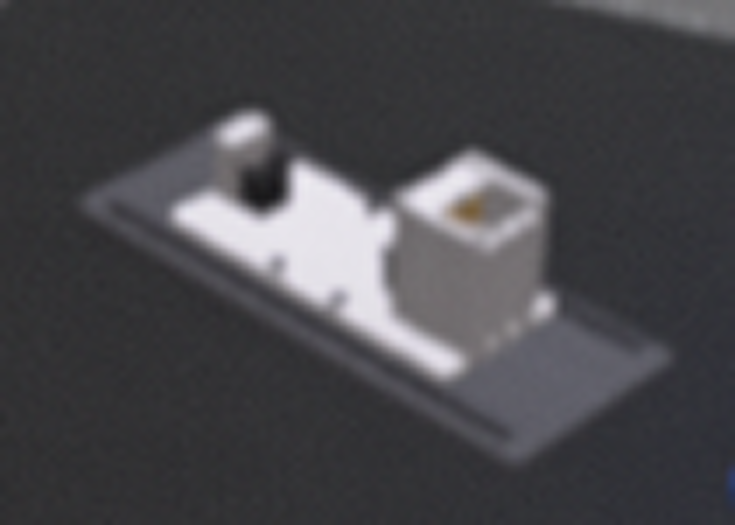

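View pics/z_rack_top.png

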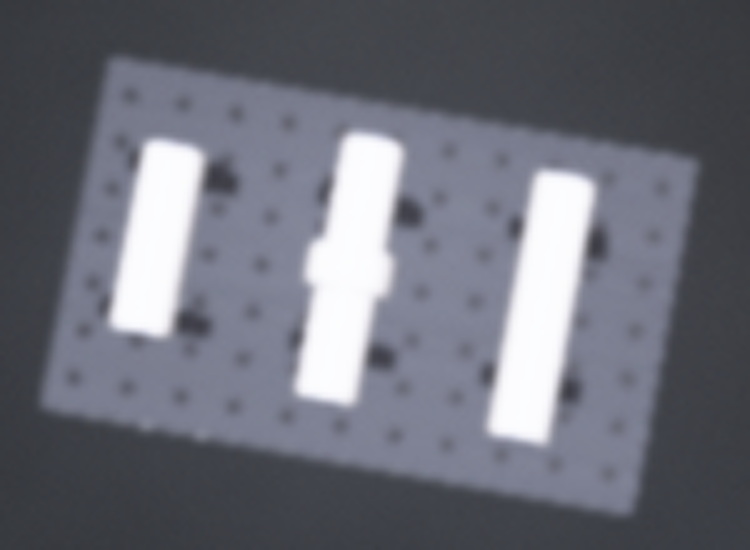

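```bash
cat > h.py <<'E'
from cell import bot
import cv2,numpy as np
from scipy.spatial.transform import Rotation as R
CAM={}
CAM['side']=(55.11046648092511,320.4157704305492,194.95653836253413,np.array([[-0.9125,-0.2975,0.2809,0.2293],[-0.4089,0.6376,-0.6529,0.5248],[0.0151,-0.7106,-0.7034,0.6069],[0,0,0,1]]))
CAM['top']=(46.59856137177812,326.1042420598445,196.18291399162376,np.array([[0.0132,-0.9984,0.0554,0.4096],[-0.9997,-0.0119,0.0232,0.0097],[-0.0225,-0.0557,-0.9982,0.9546],[0,0,0,1]]))
def P(cam,uv,z):
    f,cx,cy,T=CAM[cam]; f=200/np.tan(np.radians(f/2))
    d=T[:3,:3]@np.array([(uv[0]-cx)/f,(uv[1]-cy)/f,1]); o=T[:3,3]
    return o+d*(z-o[2])/d[2]
def proj(cam,p):
    f,cx,cy,T=CAM[cam]; f=200/np.tan(np.radians(f/2))
    q=T[:3,:3].T@(np.asarray(p)-T[:3,3]); return np.array([cx+f*q[0]/q[2],cy+f*q[1]/q[2]])
def zoom(img,u0,v0,u1,v1,s,name):
    c=cv2.resize(img[v0:v1,u0:u1,::-1],None,fx=s,fy=s,interpolation=cv2.INTER_NEAREST)
    for u in range(u0,u1,5):
        cv2.putText(c,str(u),((u-u0)*s,8),0,.3,(0,255,255)); cv2.line(c,((u-u0)*s,8),((u-u0)*s,13),(0,255,0))
    for v in range(v0,v1,5):
        cv2.putText(c,str(v),(0,(v-v0)*s+4),0,.3,(0,255,255)); cv2.line(c,(20,(v-v0)*s),(25,(v-v0)*s),(0,255,0))
    cv2.imwrite(name,c)
E
python3 - <<'E'
from h import *
a=np.load("top0.npy");b=np.load("side0.npy")
g=a.max(2)
m=(g>200).astype(np.uint8); m[:, :180]=0; m[:,300:]=0; m[:110]=0; m[215:]=0
cs,_=cv2.findContours(m,0,2)
for c in cs:
    if cv2.contourArea(c)<50: continue
    r=cv2.minAreaRect(c); bx=cv2.boxPoints(r)
    # use edges with soft threshold
    ps=np.array([P('top',q,.04)[:2] for q in bx]); 
    l=[np.linalg.norm(ps[i]-ps[(i+1)%4]) for i in range(4)]
    i=int(np.argmax(l)); d=ps[(i+1)%4]-ps[i]
    print(np.round(P('top',r[0],.04),4),np.round(l[:2],4),np.degrees(np.arctan2(d[1],d[0])))
zoom(a,430,90,520,150,8,"pics/t1.png")
zoom(a,430,145,520,215,8,"pics/t2.png")
zoom(b,280,95,380,165,8,"pics/s1.png")
E
```

```text
[0.5195 0.1376 0.04  ] [0.108  0.0247] -9.451267925923027
[0.5457 0.2923 0.04  ] [0.0771 0.025 ] -8.9551284707913
[0.5337 0.2146 0.04  ] [0.1072 0.0344] -3.31637913625181
```

View pics/t1.png

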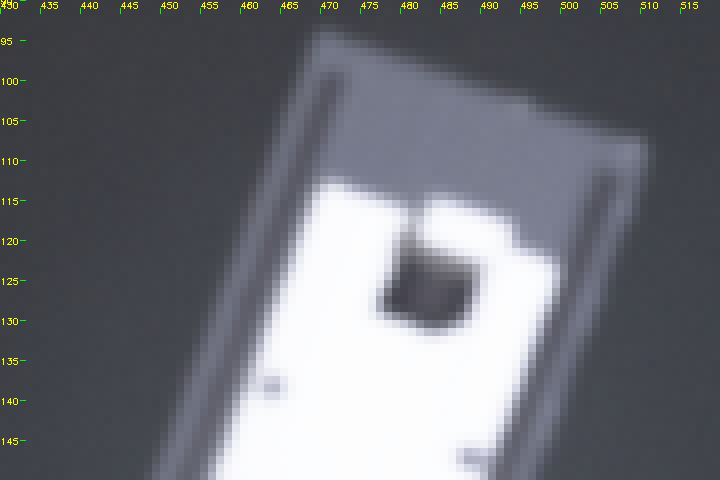

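View pics/t2.png

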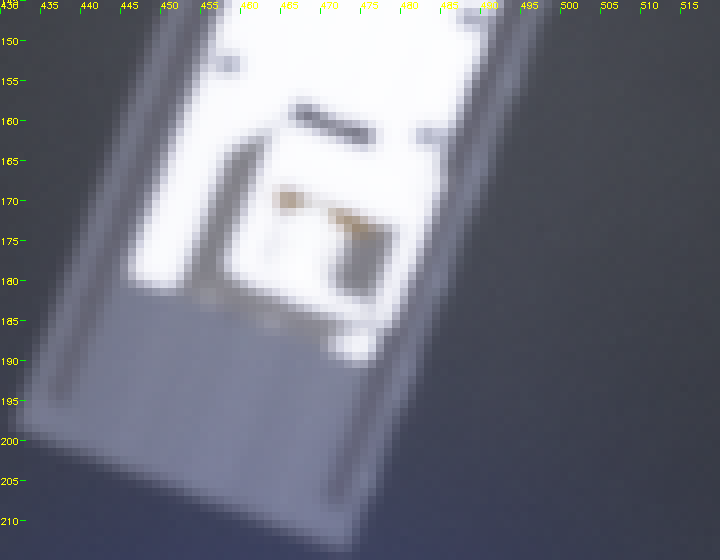

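View pics/s1.png

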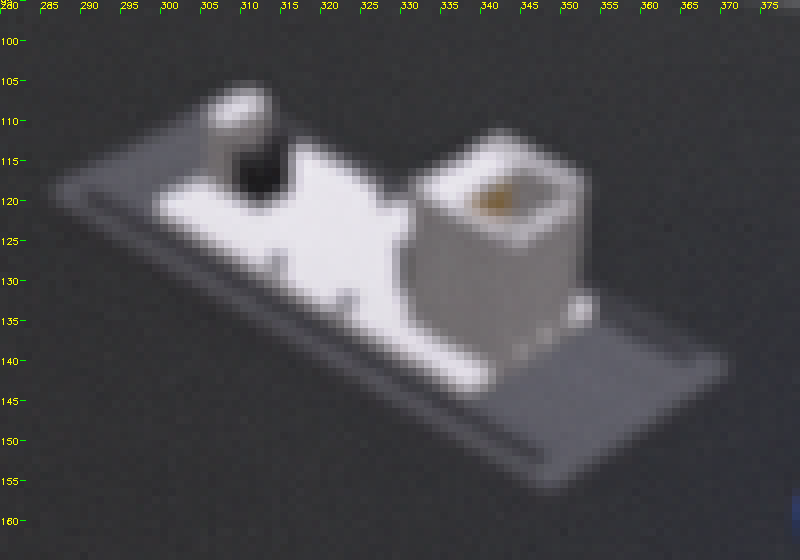

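Run:
```python
from h import *
bt=[(469.8,94.6),(509.3,108),(474,213),(432.3,199)]
bs=[(287.2,119),(0,0),(369.5,141),(348.5,155.5)]
pt=np.array([P('top',q,.012) for q in bt]);print(np.round(pt,4))
for i in(0,2,3): print('side',i,np.round(P('side',bs[i],.012),4))
c=pt.mean(0);ax=(pt[0]+pt[1]-pt[2]-pt[3])/2;ay=(pt[0]+pt[3]-pt[1]-pt[2])/2
print(c,np.linalg.norm(ax),np.linalg.norm(ay),np.degrees(np.arctan2(ax[1],ax[0])),np.degrees(np.arctan2(ay[1],ay[0])))
th=np.arctan2(ax[1],ax[0]); e=np.array([np.cos(th),np.sin(th)]);n=np.array([-e[1],e[0]])
def loc(cam,q,z):
    p=P(cam,q,z)[:2]-c[:2]; return np.round([p@e*1e3,p@n*1e3],1)
L=[('stop face L',(480.3,120),.046),('stop face R',(490.8,123.3),.046),('stop back L',(483,114.3),.046),('stop back R',(494.2,117.8),.046),
('bed stopend L',(470,112.7),.018),('bed stopend R',(499.5,122.8),.018),('bed springend L',(446,180.5),.018),
('wall back L',(457.8,179.5),.07),('wall back R',(477,185.5),.07),('rest top R',(475.8,162.5),.038),('rest L',(466,158.5),.038),
('frontrest lower L',(477.5,129),.038),('frontrest lower R',(486.5,131),.038)]
for n_,q,z in L: print(n_,loc('top',q,z))
for n_,q,z in [('stop backL?',(306.3,107.3),.046),('stop top far',(309,105.3),.046),('stop face L',(305.5,110.5),.046),('stop face R',(312.5,108),.046),('wall front L',(331.5,118.5),.07),('wall back L',(344.5,125.5),.07),('wall back R',(352.5,118),.07),('wall front R',(341.5,111.5),.07)]: print('side',n_,loc('side',q,z))
```

```text
[[ 0.6734 -0.2594  0.012 ]
 [ 0.6463 -0.3392  0.012 ]
 [ 0.4315 -0.2669  0.012 ]
 [ 0.4588 -0.1833  0.012 ]]
side 0 [ 0.6713 -0.2599  0.012 ]
side 2 [ 0.433  -0.2616  0.012 ]
side 3 [ 0.4606 -0.183   0.012 ]
[ 0.55248537 -0.26220637  0.012     ] 0.22713592503440194 0.08611186009144912 -19.083432909479757 71.603253321909
stop face L [60.1 12.6]
stop face R [60.8 -8.8]
stop back L [72.6 11.2]
stop back R [ 73.3 -11.6]
bed stopend L [76.1 30.8]
bed stopend R [ 76.4 -31.7]
bed springend L [-70.6  31.4]
wall back L [-69.7  21. ]
wall back R [-68.3 -16.8]
rest top R [-20.5  -8.2]
rest L [-19.4  12.5]
frontrest lower L [43.8 10.2]
frontrest lower R [45.9 -7.7]
side stop backL? [77.2  0.5]
side stop top far [ 79.  -11.8]
side stop face L [67.6 13.2]
side stop face R [62.8 -8.8]
side wall front L [-31.3  20.3]
side wall back L [-74.3  20.6]
side wall back R [-67.3 -18.3]
side wall front R [-28.2 -21.3]
```

```bash
cat >> h.py <<'E'
def rot(yaw,th):
    c,s=np.cos(th),np.sin(th);cy,sy=np.cos(yaw),np.sin(yaw)
    x=-np.array([c*cy,c*sy,s]);z=np.array([s*cy,s*sy,-c]);y=np.cross(z,x)
    return np.stack([x,y,z],1)
def quat(yaw,th):
    q=R.from_matrix(rot(yaw,th)).as_quat(); return np.array([q[3],q[0],q[1],q[2]])
def tcp(center,yaw,th): return np.asarray(center)+.019*rot(yaw,th)[:,2]
E
python3 - <<'E'
from h import *
b=np.load("side0.npy");g=b.max(2)
print(g[225:240,240:285:6])
m=(g>140).astype(np.uint8);m[:,:170]=0;m[:,295:]=0;m[:205]=0;m[312:]=0
for c in cv2.findContours(m,0,2)[0]:
    if cv2.contourArea(c)<100: continue
    r=cv2.minAreaRect(c);print(np.round(r[0],1),r[1],np.round(P('side',r[0],.04),4))
a=np.load("top0.npy");
m=((a.max(2)>95)).astype(np.uint8);m[:,:165]=0;m[:,315:]=0;m[:105]=0;m[215:]=0
c=max(cv2.findContours(m,0,2)[0],key=cv2.contourArea);r=cv2.minAreaRect(c)
ps=np.array([P('top',q,.006) for q in cv2.boxPoints(r)]);print(np.round(ps,4),ps.mean(0))
d=ps[1:]-ps[:-1];print(np.degrees(np.arctan2(d[:,1],d[:,0])))
yaw=np.radians(-9.4)
for z in(.15,.04):
  print(bot.ik(tcp([.5195,.1376,z],yaw,0),quat(yaw,0)))
yf=np.radians(-18.9)
for th in(0,12): print(bot.ik(tcp([.56,-.265,.06],yf,np.radians(th)),quat(yf,np.radians(th))))
E
```

```text
[[126 208 231 234 159 103  55  55]
 [109 187 229 233 213 103  69  54]
 [104 163 225 232 234 111  85  52]
 [105 136 214 232 236 148 101  55]
 [104 109 196 231 234 198 104  62]
 [ 97  76 175 226 233 230 105  80]
 [ 96  50 148 221 234 235 128  94]
 [101  38 118 207 232 235 172 102]
 [106  43  89 185 228 233 217  99]
 [106  51  59 157 223 232 234 111]
 [106  50  59 133 212 232 234 160]
 [106  45  78 112 193 230 233 213]
 [108  41  94 106 169 226 232 234]
 [107  39 102 102 144 218 233 230]
 [106  41 101 104 121 202 231 199]]
[198.5 288.1] (41.4531364440918, 14.82809829711914) [0.5503 0.288  0.04  ]
[230.8 256. ] (52.400001525878906, 18.200000762939453) [0.5383 0.2097 0.04  ]
[259.9 229. ] (50.730201721191406, 11.783299446105957) [0.5231 0.1328 0.04  ]
[[0.4771 0.3503 0.006 ]
 [0.6285 0.3283 0.006 ]
 [0.5864 0.0779 0.006 ]
 [0.4365 0.1017 0.006 ]] [0.53213071 0.21454759 0.006     ]
[ -8.26738122 -99.5543843  170.9571745 ]
[-0.41152214  0.49219905  0.09566602  1.93005731 -0.06832343  0.72240104
  1.1308732 ]
[-0.36235451  0.65857919  0.02449686  2.01696613 -0.03334136  0.46641582
  1.09353822]
[ 0.26236658  0.71573023  0.16916587  1.78987782 -0.1832751   0.65122031
  1.77784276]
[ 0.51132032  0.65078095 -0.21328151  1.97412815  0.37938214  0.3391167
  1.24860721]
```

Run:
```python
from h import *
yaw=np.radians(-9.4)
bot.goto(tcp([.5195,.1374,.16],yaw,0),quat(yaw,0))
s=bot.get_state();print(s['time'],s['tool_pos'],s['force'],s['qpos'])
c=bot.camera('top');zoom(c['img'],165,105,315,215,5,'pics/h1.png')
c=bot.camera('side');zoom(c['img'],180,140,320,260,5,'pics/h1s.png')
```

```text
2.3083 [0.51950748 0.13858806 0.14106528] [0.22256101 0.39142715 0.17830939] [-0.41853502  0.47907694  0.10347547  1.91916602 -0.07084955  0.74640666
  1.13370008]
```

View pics/h1.png

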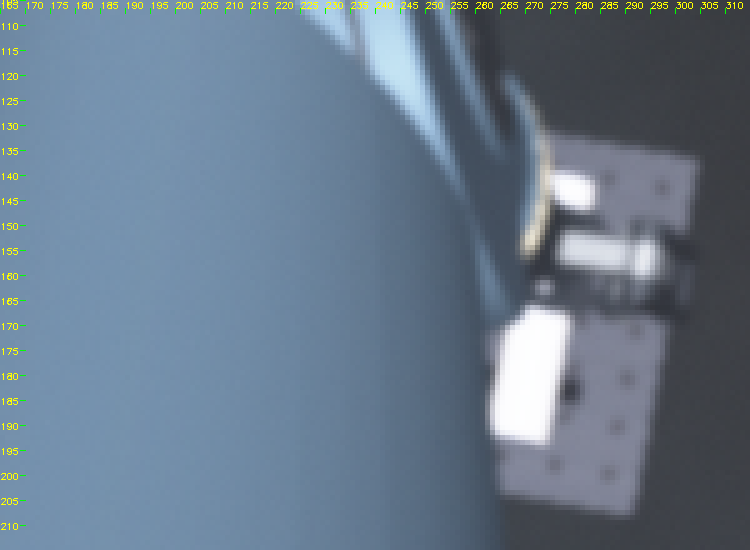

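View pics/h1s.png

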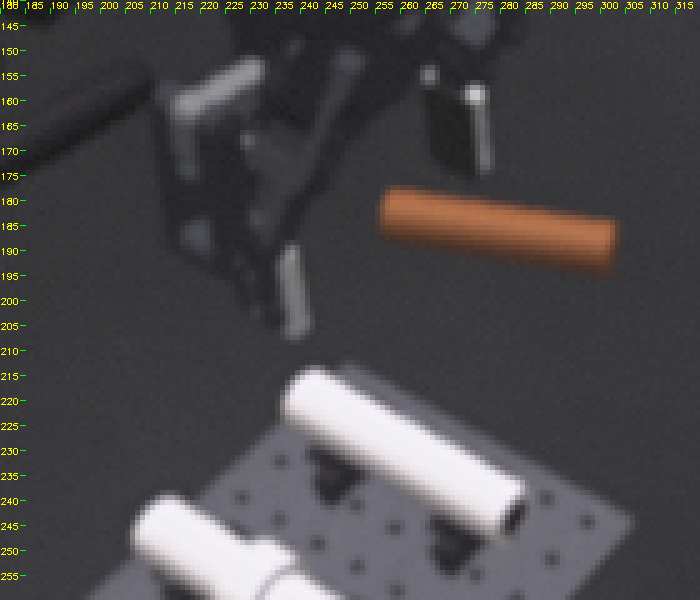

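Run:
```python
from h import *
yaw=np.radians(-9.4)
s=bot.get_state();print(s['time'],s['tool_pos'],s['force'])
print(bot.servo_line(tcp([.5195,.1374,.04],yaw,0),speed=.12,max_force=15))
s=bot.get_state();print(s['time'],s['tool_pos'],s['force'],s['torque'])
c=bot.camera('side');zoom(c['img'],180,140,320,260,5,'pics/h2s.png')
```

```text
2.4083 [0.51949184 0.13843601 0.14103975] [-0.60691043  0.11879687  0.75837367]
False
3.5583 [0.51989792 0.13750929 0.02155064] [-0.07375595 -0.49527447 -0.25666846] [-0.03087878  0.03216659 -0.05715859]
```

View pics/h2s.png

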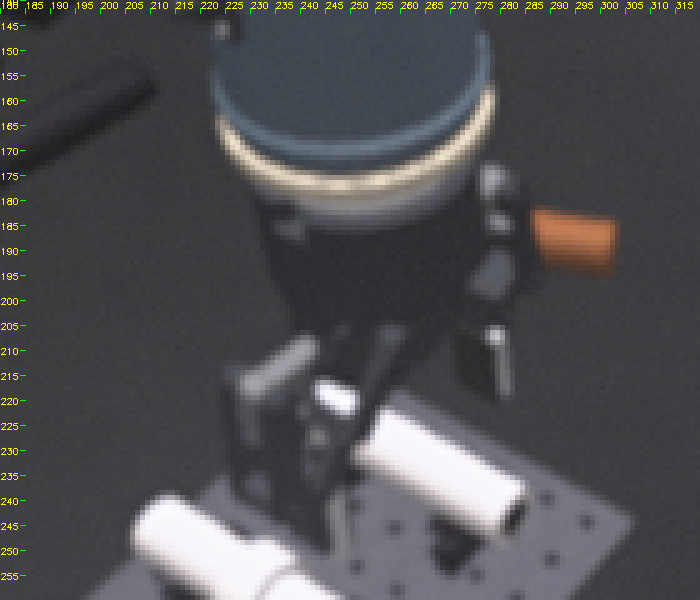

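Run:
```python
from h import *
bot.grasp(50)
s=bot.get_state();print(s['time'],s['tool_pos'],s['force'],s['torque'],s['gripper_width'])
yaw=np.radians(-9.4)
print(bot.servo_line(tcp([.5195,.1374,.15],yaw,0),speed=.15))
s=bot.get_state();print(s['time'],s['tool_pos'],s['force'],s['torque'],s['gripper_width'])
yf=np.radians(-18.9);th=np.radians(11)
e=np.array([np.cos(yf),np.sin(yf),0]);n=np.array([-e[1],e[0],0])
O=np.array([.5525,-.2622,0])+.001*n+.009*e   # bay on table
np.save('O.npy',O)
bot.goto(tcp(O+.025*e+[0,0,.15],yf,th),quat(yf,th))
bot.dwell(.2)
s=bot.get_state();print(s['time'],s['tool_pos'],tcp(O+.025*e+[0,0,.15],yf,th),s['force'],s['torque'],s['gripper_width'],s['qpos'])
for k in('top','side'):
    c=bot.camera(k);np.save(k+'3.npy',c['img'])
    if k=='top': zoom(c['img'],420,80,540,220,4,'pics/h3t.png')
    else: zoom(c['img'],260,60,400,170,5,'pics/h3s.png')
```

```text
4.2 [0.51978796 0.13794668 0.02125684] [-0.15225596  2.89905261  3.80555633] [ 0.49063524  0.04265169 -0.0565732 ] 0.022554424650971162
False
5.0833 [0.51886684 0.13713062 0.1301775 ] [-0.53691109  0.67566733 -1.66018537] [ 0.00369008 -0.00690507 -0.0097016 ] 0.022318057659722293
6.8167 [ 0.58897216 -0.27205733  0.13138038] [ 0.58842073 -0.27344143  0.13134908] [-0.99361885 -0.42038457 -0.6668618 ] [ 0.0269795   0.26426524 -0.01960462] 0.022724778732485504 [ 0.30191682  0.5527801   0.09601685  1.82696914 -0.11146861  0.57474751
  1.70959462]
```

View pics/h3t.png

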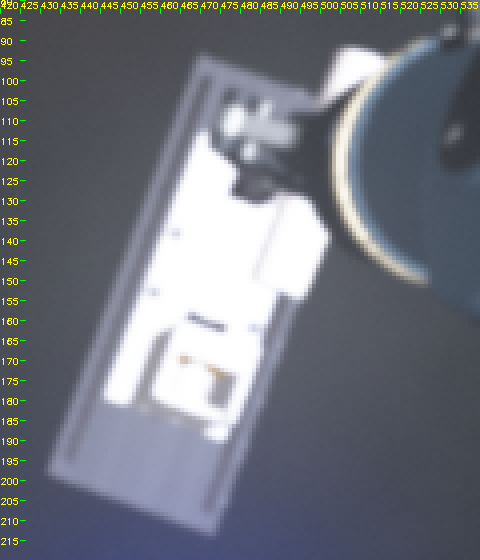

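View pics/h3s.png

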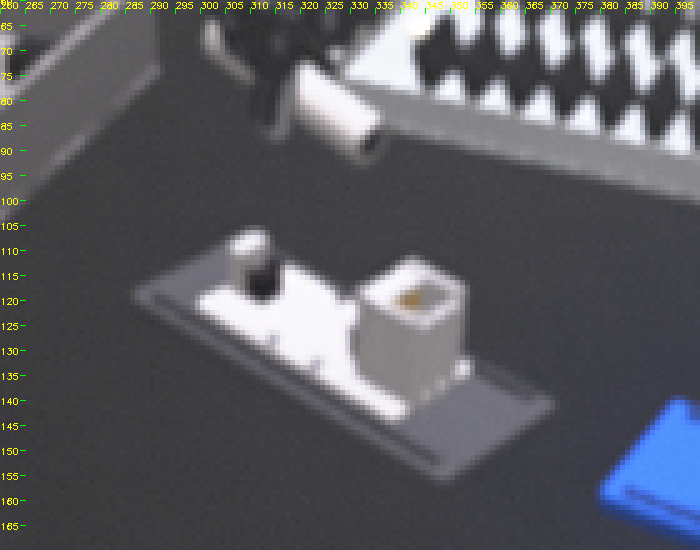

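```bash
cat >> h.py <<'E'
yf=np.radians(-18.9); ef=np.array([np.cos(yf),np.sin(yf),0]); nf=np.array([-ef[1],ef[0],0])
def center(O,th,xs,h):   # mm in bay frame -> world
    c,s=np.cos(th),np.sin(th); cx=xs-52*c-12*s
    cz=34+h+12*c+(cx+12*s+38)*np.tan(th)
    return O+ef*cx*1e-3+np.array([0,0,cz*1e-3])
def st(tag=''):
    s=bot.get_state(); f=s['force']; print(tag,'t%.2f'%s['time'],'tcp',np.round(s['tool_pos'],4),'F along/lat/z',np.round([f@ef,f@nf,f[2]],1),'tau',np.round([s['torque']@ef,s['torque']@nf],2),'w%.4f'%s['gripper_width']); return s
E
python3 - <<'E'
from h import *
for i in range(3): s=st()
q=s['tool_rot'];Rm=R.from_quat([q[1],q[2],q[3],q[0]]).as_matrix()
C=s['tool_pos']-.019*Rm[:,2]; e=-Rm[:,0];up=-Rm[:,2];la=Rm[:,1]
print('tilt',np.degrees(np.arcsin(e[2])),'yaw',np.degrees(np.arctan2(e[1],e[0])))
E0=C-.052*e
for k in('top','side'):
    print(k,'end centre',proj(k,E0).round(1),'up',proj(k,E0+.012*up).round(1),'dn',proj(k,E0-.012*up).round(1),'l',proj(k,E0+.012*la).round(1),proj(k,E0-.012*la).round(1), 'other', proj(k,C+.052*e+.012*up).round(1))
for k,a in(('top',np.load('top3.npy')),('side',np.load('side3.npy'))):
    if k=='top': zoom(a,470,85,530,160,8,'pics/h4t.png')
    else: zoom(a,295,60,345,100,12,'pics/h4s.png')
E
```

```text
t6.92 tcp [ 0.5888 -0.2726  0.1314] F along/lat/z [ 0.3 -0.1 -1.5] tau [-0.    0.28] w0.0226
 t6.92 tcp [ 0.5888 -0.2726  0.1314] F along/lat/z [ 0.3 -0.1 -1.5] tau [-0.    0.28] w0.0226
 t6.92 tcp [ 0.5888 -0.2726  0.1314] F along/lat/z [ 0.3 -0.1 -1.5] tau [-0.    0.28] w0.0226
tilt 11.006479015593492 yaw -18.832553149295094
top end centre [488.5 151.3] up [490.3 151.5] dn [486.8 151.1] l [482. 149.] [495.1 153.5] other [513.4  93.2]
side end centre [333.3  88.3] up [334.2  84.2] dn [332.4  92.4] l [329.9  90.1] [336.6  86.5] other [303.6  62.4]
```

View pics/h4t.png

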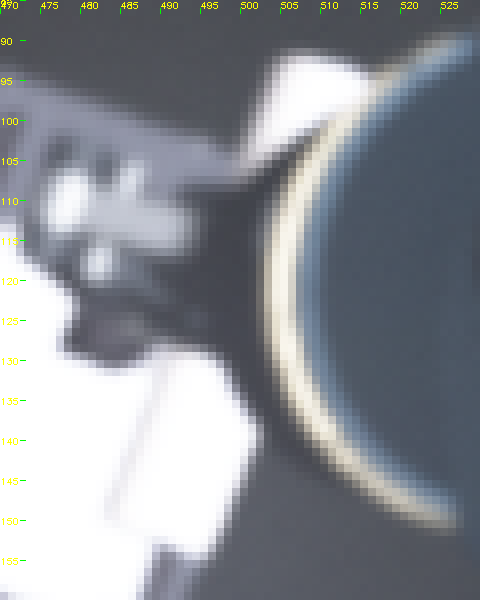

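View pics/h4s.png

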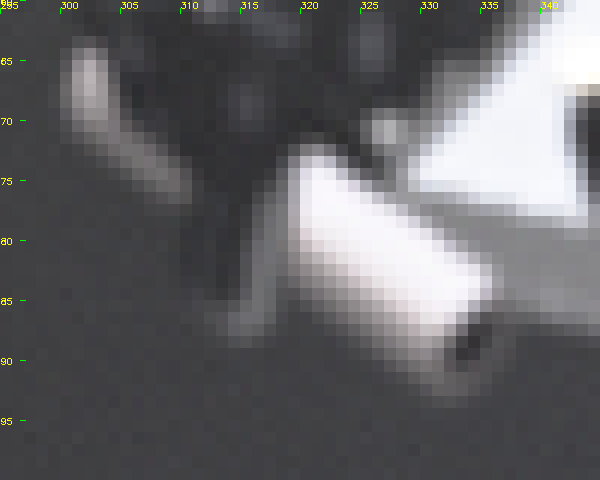

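Run:
```python
from h import *
O=np.array([.5525,-.2622,0])+.002*nf+.0095*ef; np.save('O.npy',O)
th=np.radians(11); ax=ef*np.cos(th)+np.array([0,0,np.sin(th)])
C=center(O,th,51,2.5); pre=C+ax*.034
print(C,pre)
print(bot.servo_line(tcp(pre,yf,th),speed=.08,max_force=8)); bot.dwell(.2)
st('pre'); print(tcp(pre,yf,th))
c=bot.camera('side');zoom(c['img'],280,70,380,150,7,'pics/h5s.png')
c=bot.camera('top');zoom(c['img'],430,90,530,210,5,'pics/h5t.png')
```

```text
[ 0.55992718 -0.26262892  0.05565731] [ 0.59150308 -0.27343977  0.06214481]
False
pre t8.37 tcp [ 0.5951 -0.2747  0.044 ] F along/lat/z [-0.7  1.  -1.1] tau [0.04 0.26] w0.0227
[ 0.59493299 -0.27461409  0.0434939 ]
```

View pics/h5s.png

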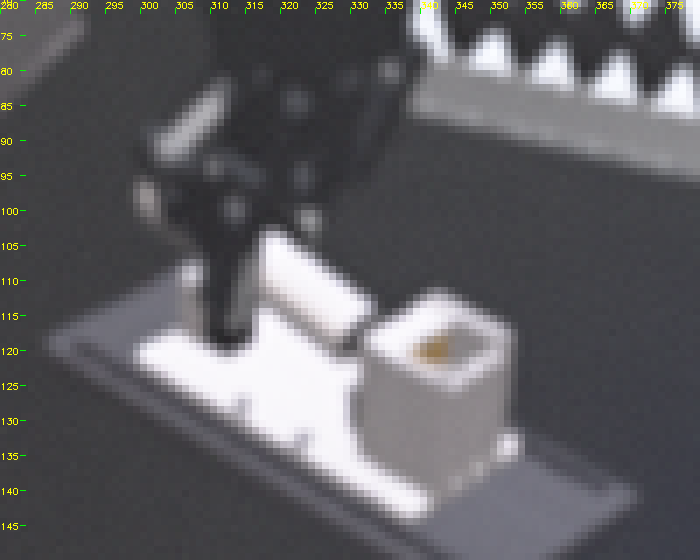

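View pics/h5t.png

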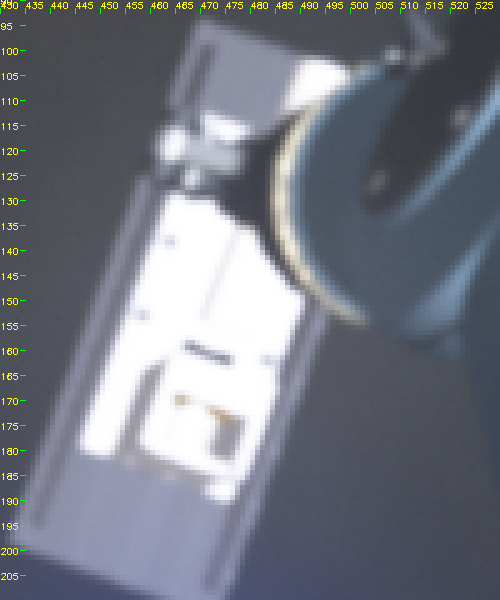

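Run:
```python
from h import *
O=np.load('O.npy')
im=bot.camera('top')['img']; np.save('top5.npy',im)
zoom(im,455,125,500,170,13,'pics/h6t.png')
s=bot.get_state();q=s['tool_rot'];Rm=R.from_quat([q[1],q[2],q[3],q[0]]).as_matrix()
C=s['tool_pos']-.019*Rm[:,2]; e=-Rm[:,0];la=Rm[:,1]*np.sign(Rm[:,1]@nf)
print('tilt',np.degrees(np.arcsin(e[2])),'yaw',np.degrees(np.arctan2(e[1],e[0])),'lat',(C-O)@nf*1e3,'along',(C-O)@ef*1e3, 'z',C[2])
for t in(-.052,-.03): print(t,proj('top',C+t*e+.012*la),proj('top',C+t*e-.012*la), proj('top',C+t*e+.012*np.array(np.cross(e,la))))
for x in(-26,-38):print('rest',x,[proj('top',O+ef*x*1e-3+nf*y*1e-3+[0,0,.038]).round(1) for y in(11,-11)])
```

```text
tilt 11.017405917571182 yaw -18.90220344659611 lat -0.026671367717978452 along 31.123065477969945 z 0.06236593683180931
-0.052 [468.85966468 152.9142654 ] [480.65465582 157.00732173] [476.19430698 155.19369812]
-0.03 [473.0752472  142.14423168] [484.9171207  146.24051048] [480.49525173 144.28207969]
rest -26 [array([466.3, 157.1]), array([476.9, 160.7])]
rest -38 [array([464.3, 162.8]), array([474.9, 166.5])]
```

View pics/h6t.png

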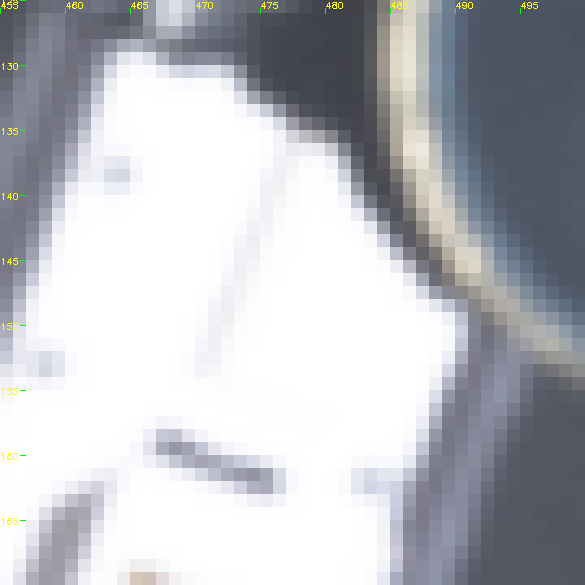

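Run:
```python
from h import *
O=np.load('O.npy')
th=np.radians(11); ax=ef*np.cos(th)+np.array([0,0,np.sin(th)])
C=center(O,th,51,2.5)
st('pre')
r=bot.servo_line(tcp(C+ax*.014,yf,th),speed=.05,max_force=4.5);print(r);st('a')
if not r:
    r=bot.servo_line(tcp(C+ax*.002,yf,th),speed=.025,max_force=4.5);print(r)
s=st('b'); bot.dwell(.15); s=st('b2')
print('remaining d mm',(s['tool_pos']-tcp(C,yf,th))@ax*1e3, 'lat',(s['tool_pos']-tcp(C,yf,th))@nf*1e3)
c=bot.camera('side');zoom(c['img'],280,70,380,150,7,'pics/h7s.png')
```

```text
pre t8.52 tcp [ 0.595  -0.2747  0.0437] F along/lat/z [-0.2 -0.5 -1.4] tau [0.02 0.25] w0.0222
False
a t9.07 tcp [ 0.5764 -0.2683  0.0398] F along/lat/z [ 0.5  0.5 -1.3] tau [0.   0.23] w0.0223
True
b t9.46 tcp [ 0.5706 -0.2662  0.0387] F along/lat/z [ 5.1  0.  -0.4] tau [-0.04 -0.72] w0.0225
b2 t9.61 tcp [ 0.5708 -0.2662  0.0384] F along/lat/z [ 5.5 -0.8  1.9] tau [-0.06 -0.63] w0.0226
remaining d mm 7.981450467768117 lat 0.11900315694173619
```

View pics/h7s.png

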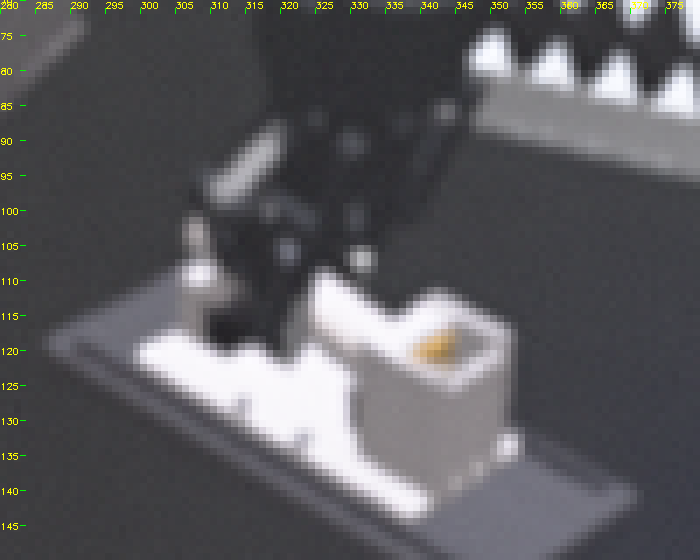

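Run:
```python
from h import *
O=np.load('O.npy')
th=np.radians(11); ax=ef*np.cos(th)+np.array([0,0,np.sin(th)])
C=center(O,th,51,2.5)
p0=tcp(C,yf,th)
for d in(8,7,6,5):
    r=bot.servo_line(p0+ax*d*1e-3,speed=.02,max_force=6)
    F=[];
    for i in range(5):
        bot.dwell(.04); s=bot.get_state();F.append([s['force']@ef,s['force']@nf,s['force'][2]])
    print(d,r,'act',((s['tool_pos']-p0)@ax*1e3).round(2),((s['tool_pos']-p0)@ef*1e3).round(2),np.mean(F,0).round(2),s['torque']@nf,s['time'])
    if np.mean(F,0)[0]>10: break
```

```text
8 False act 8.03 7.89 [4.13 0.14 0.44] -0.6221663545542443 10.1167
7 False act 7.33 7.18 [5.07 0.63 0.49] -0.7529447140678901 10.575
6 False act 6.65 6.5 [5.68 0.66 1.06] -0.8127579687935444 11.0333
5 False act 5.99 5.83 [6.33 0.64 1.47] -1.0320363893177669 11.4917
```

```bash
cat >> h.py <<'E'
def move(O,thd,xs,h,off,speed=.02,mf=8,lat=0):
    th=np.radians(thd); tgt=tcp(center(O,th,xs,h),yf,th)+nf*lat*1e-3
    r=bot.servo_line(tgt+off,speed=speed,frame=quat(yf,th),max_force=mf)
    F=[]
    for i in range(3): bot.dwell(.03); s=bot.get_state(); F.append([s['force']@ef,s['force']@nf,s['force'][2]])
    e=tgt-s['tool_pos']
    print('th',thd,'xs',xs,'h',h,r,'err ef/nf/z mm',np.round([e@ef*1e3,e@nf*1e3,e[2]*1e3],2),'F',np.mean(F,0).round(1),'tau',np.round([s['torque']@ef,s['torque']@nf],2),'t%.2f'%s['time'])
    return r,off+.8*e,np.mean(F,0)
E
python3 - <<'E'
from h import *
O=np.load('O.npy')+.0014*ef; np.save('O2.npy',O)
off=-.0012*ef
for xs in(53,52,51,50.7,50.7):
    r,off,F=move(O,11,xs,2.5,off,mf=6)
    if r or F[0]>12.5: break
np.save('off.npy',off)
c=bot.camera('side');zoom(c['img'],280,70,380,150,7,'pics/h8s.png')
E
```

```text
th 11 xs 53 h 2.5 False err ef/nf/z mm [-0.58 -0.1  -0.79] F [8.3 0.6 1.4] tau [ 0.11 -1.35] t11.88
th 11 xs 52 h 2.5 False err ef/nf/z mm [-0.71 -0.1  -0.51] F [8.7 1.  3.3] tau [ 0.21 -1.49] t12.23
th 11 xs 51 h 2.5 False err ef/nf/z mm [-0.7   0.   -0.37] F [10.4  1.1  3.8] tau [ 0.18 -1.72] t12.58
th 11 xs 50.7 h 2.5 False err ef/nf/z mm [-0.46 -0.02 -0.24] F [10.5  0.5  4.6] tau [ 0.21 -1.74] t12.93
th 11 xs 50.7 h 2.5 False err ef/nf/z mm [-0.24 -0.04 -0.11] F [10.8  1.4  4.7] tau [ 0.22 -1.85] t13.28
```

View pics/h8s.png

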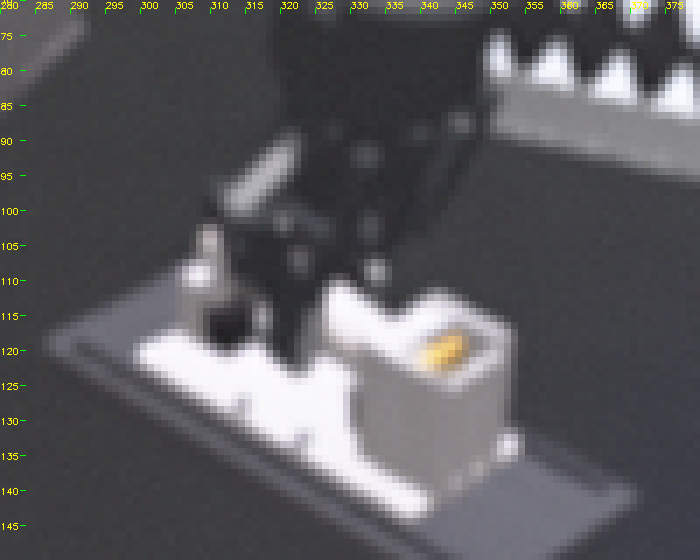

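Run:
```python
from h import *
O=np.load('O2.npy');off=np.load('off.npy')
for th,h in((9,2.3),(7.5,2.1),(6,1.9),(4.5,1.7),(3,1.5)):
    r,off,F=move(O,th,50.7,h,off,mf=7)
    if r: break
np.save('off.npy',off)
c=bot.camera('side');zoom(c['img'],280,70,380,150,7,'pics/h9s.png')
```

```text
th 9 xs 50.7 h 2.3 False err ef/nf/z mm [ 0.01 -0.06  0.16] F [10.5  1.4  4.5] tau [ 0.3  -1.84] t13.68
th 7.5 xs 50.7 h 2.1 False err ef/nf/z mm [ 0.17 -0.01  0.16] F [10.7  1.7  3.6] tau [ 0.21 -1.86] t14.03
th 6 xs 50.7 h 1.9 False err ef/nf/z mm [ 0.23 -0.08  0.19] F [10.5  2.1  3.1] tau [ 0.27 -1.81] t14.38
th 4.5 xs 50.7 h 1.7 False err ef/nf/z mm [ 0.29 -0.04  0.24] F [10.1  1.1  2.2] tau [ 0.26 -1.81] t14.73
th 3 xs 50.7 h 1.5 False err ef/nf/z mm [ 0.31 -0.04  0.23] F [10.5  0.9  1.9] tau [ 0.23 -1.82] t15.08
```

View pics/h9s.png

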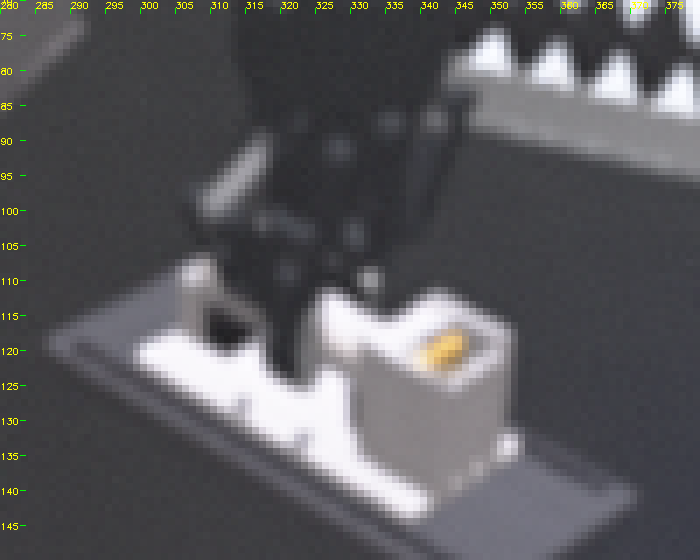

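Run:
```python
from h import *
O=np.load('O2.npy')
c=bot.camera('side');zoom(c['img'],295,95,345,130,15,'pics/h10s.png')
c=bot.camera('top');zoom(c['img'],440,90,530,190,6,'pics/h10t.png')
s=bot.get_state();q=s['tool_rot'];Rm=R.from_quat([q[1],q[2],q[3],q[0]]).as_matrix()
C=s['tool_pos']-.019*Rm[:,2]; e=-Rm[:,0];la=Rm[:,1]*np.sign(Rm[:,1]@nf);up=-Rm[:,2]
print('tilt',np.degrees(np.arcsin(e[2])))
for k in('side','top'):
  print(k,'+end: c,up,dn,left,right',[proj(k,C+.052*e+v).round(1) for v in(0*up,.012*up,-.012*up,.012*la,-.012*la)])
  print('stop face top',[proj(k,O+ef*.052+nf*y+[0,0,.046]).round(1) for y in(.01,-.01)],'back',[proj(k,O+ef*.062+nf*y+[0,0,.046]).round(1) for y in(.01,-.01)])
```

```text
tilt 3.2716330330463745
side +end: c,up,dn,left,right [array([310.2, 107.9]), array([310.4, 104. ]), array([310.1, 111.7]), array([307.1, 109.6]), array([313.4, 106.2])]
stop face top [array([307., 111.]), array([312.2, 108.1])] back [array([304.4, 109.6]), array([309.6, 106.7])]
top +end: c,up,dn,left,right [array([486.4, 120.9]), array([488.3, 119.8]), array([484.6, 121.9]), array([480.5, 118.8]), array([492.3, 122.9])]
stop face top [array([480.9, 118.8]), array([490.7, 122.1])] back [array([482.6, 114. ]), array([492.3, 117.4])]
```

View pics/h10s.png

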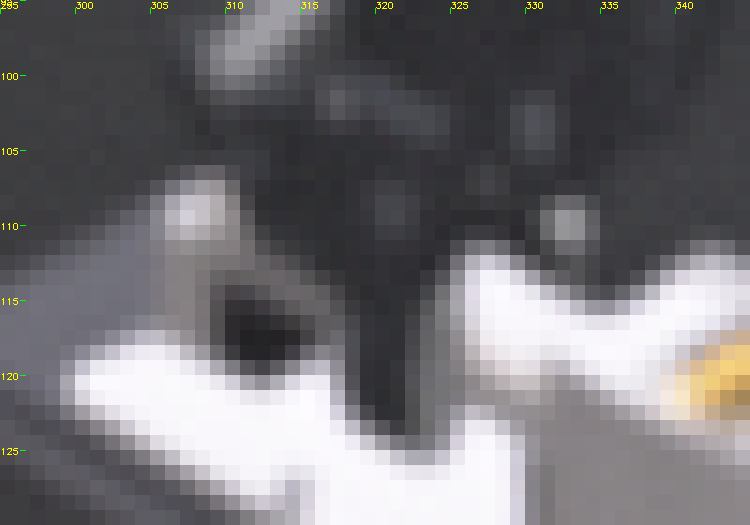

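View pics/h10t.png

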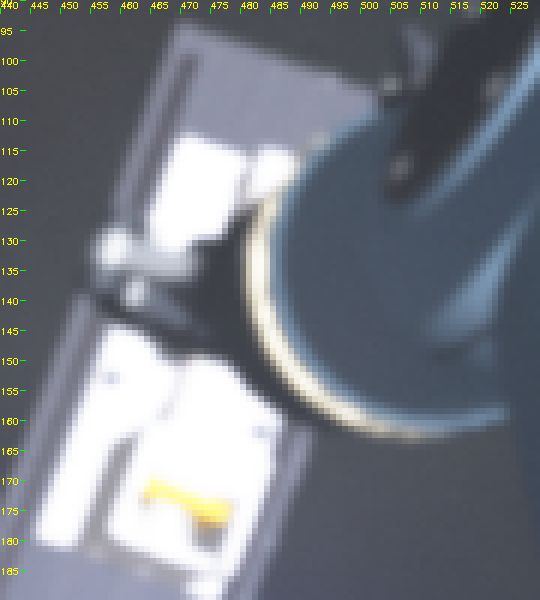

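Run:
```python
from h import *
O=np.load('O2.npy');off=np.load('off.npy')
for th,h,xs in((1.5,1.3,50.9),(0,1.1,50.9),(0,.6,50.9),(0,.3,51.2)):
    r,off,F=move(O,th,xs,h,off,mf=7)
    if r: break
np.save('off.npy',off)
c=bot.camera('side');zoom(c['img'],295,95,345,130,15,'pics/h11s.png')
```

```text
th 1.5 xs 50.9 h 1.3 False err ef/nf/z mm [0.34 0.01 0.2 ] F [9.5 1.3 1.4] tau [ 0.27 -1.76] t15.58
th 0 xs 50.9 h 1.1 False err ef/nf/z mm [ 0.05  0.21 -0.09] F [9.4 0.9 1.7] tau [ 0.18 -1.8 ] t15.93
th 0 xs 50.9 h 0.6 False err ef/nf/z mm [ 0.01  0.27 -0.28] F [9.  0.7 4.3] tau [ 0.08 -1.69] t16.28
th 0 xs 51.2 h 0.3 False err ef/nf/z mm [ 0.24  0.39 -0.38] F [ 6.6 -0.   8.5] tau [-0.02 -1.44] t16.63
```

View pics/h11s.png

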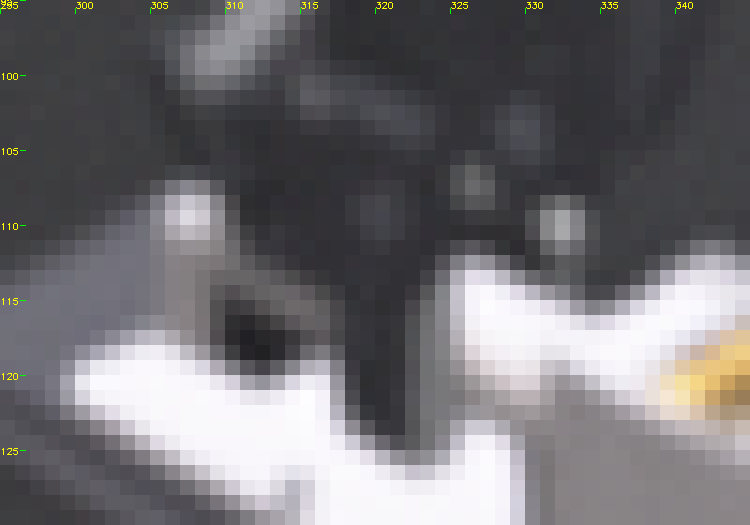

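Run:
```python
from h import *
O=np.load('O2.npy');off=np.load('off.npy')
r,off,F=move(O,0,51.2,.6,off)
for xs in (51.7,52.2):
    r,off,F=move(O,0,xs,.6,off)
    if F[0]<4: break
bot.release(); bot.dwell(.3); s=st('rel')
p=s['tool_pos'].copy()
bot.servo_line(p+[0,0,.08],speed=.1,max_force=8); s=st('up')
# clear view
bot.goto(p-.05*ef+[-.1,.15,.16],quat(yf,0)); st('away')
for k in('top','side'):
    c=bot.camera(k);np.save(k+'12.npy',c['img'])
    if k=='top': zoom(c['img'],430,90,520,215,5,'pics/h12t.png')
    else: zoom(c['img'],285,95,360,150,10,'pics/h12s.png')
```

```text
th 0 xs 51.2 h 0.6 False err ef/nf/z mm [ 0.24  0.34 -0.03] F [ 6.  -1.4  9. ] tau [-0.13 -1.24] t17.03
th 0 xs 51.7 h 0.6 False err ef/nf/z mm [0.6  0.38 0.03] F [ 3.7 -1.5  9.9] tau [-0.31 -0.89] t17.38
rel t18.32 tcp [ 0.5616 -0.2626  0.0263] F along/lat/z [ 0.   0.5 -0.6] tau [0.06 0.03] w0.0855
up t19.27 tcp [ 0.5612 -0.2624  0.1057] F along/lat/z [ 0.4 -0.3 -1. ] tau [0.05 0.04] w0.0853
away t20.20 tcp [ 0.4155 -0.097   0.1862] F along/lat/z [0.4 0.4 0.1] tau [0.02 0.02] w0.0852
```

View pics/h12t.png

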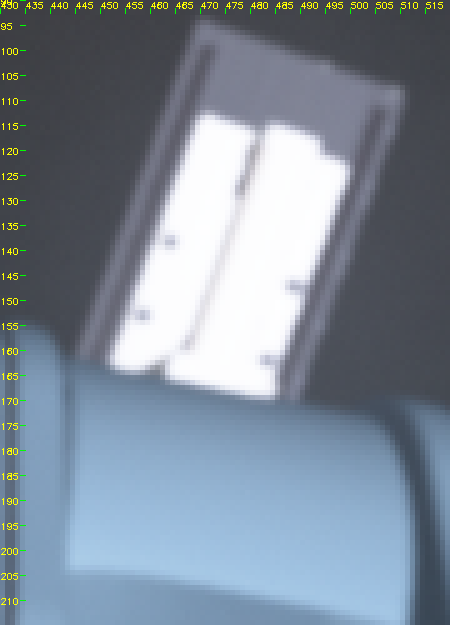

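View pics/h12s.png

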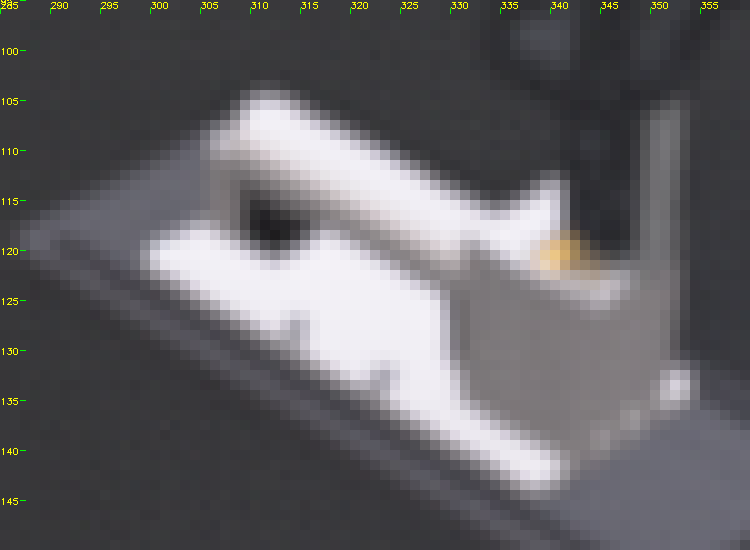

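Run:
```python
from h import *
O=np.load('O2.npy')
bot.grasp(20); 
q=quat(yf,0)
def touch(x,mf):
    b=O+ef*x*1e-3
    bot.goto(b+[0,0,.085],q); bot.dwell(.2); s=st('above')
    r=bot.servo_line(b+[0,0,.0555],speed=.02,max_force=mf); s=st('touch %s %s'%(x,r))
    bot.dwell(.15); s=st('hold')
    bot.servo_line(b+[0,0,.075],speed=.1)
touch(38,5)
touch(-14,5)
touch(38,7)
b=O+[0,0,.1]
bot.servo_line(b,speed=.15)
bot.goto(b+[-.02,.27,.1],q)
for k in('top','side'):
    c=bot.camera(k);np.save(k+'13.npy',c['img'])
    if k=='top': zoom(c['img'],430,90,520,215,5,'pics/h13t.png')
    else: zoom(c['img'],285,95,360,150,10,'pics/h13s.png'); cv2.imwrite('pics/h13full.png',c['img'][:,:,::-1])
C=O+[0,0,.046]
for k in('side','top'):
  print(k,'+end up',proj(k,C+.052*ef+[0,0,.012]).round(1),'left',proj(k,C+.052*ef+.012*nf).round(1),'right',proj(k,C+.052*ef-.012*nf).round(1),'mid left/top at -35',proj(k,C-.035*ef+.012*nf).round(1),proj(k,C-.035*ef+[0,0,.012]).round(1))
```

```text
above t22.34 tcp [ 0.5997 -0.2751  0.0862] F along/lat/z [ 0.2 -0.3  0.1] tau [-0.02 -0.02] w0.0001
touch 38 True t23.55 tcp [ 0.5994 -0.2762  0.0583] F along/lat/z [-0.2 -0.8  6.1] tau [-0.01  0.16] w0.0000
hold t23.70 tcp [ 0.5994 -0.2763  0.0583] F along/lat/z [-1.1  0.5  5.8] tau [0.01 0.18] w0.0002
above t24.55 tcp [ 0.551  -0.2594  0.0846] F along/lat/z [ 1.1 -0.3  0.1] tau [-0.   -0.01] w-0.0001
touch -14 True t25.77 tcp [ 0.5501 -0.2594  0.058 ] F along/lat/z [0.5 0.1 6.7] tau [-0.02  0.19] w0.0003
hold t25.93 tcp [ 0.5501 -0.2594  0.058 ] F along/lat/z [-0.7  0.1  6.6] tau [-0.01  0.18] w-0.0003
above t26.77 tcp [ 0.5982 -0.2758  0.0844] F along/lat/z [-0.9 -0.5 -0.5] tau [-0.04 -0.02] w0.0002
touch 38 True t28.00 tcp [ 0.5994 -0.2762  0.0582] F along/lat/z [-1.   0.3  6.6] tau [-0.    0.19] w0.0003
hold t28.15 tcp [ 0.5994 -0.2762  0.0582] F along/lat/z [-0.7  0.4  7.7] tau [0.02 0.25] w0.0005
side +end up [309.6 105.7] left [306.5 111.3] right [312.7 107.8] mid left/top at -35 [330.8 124.4] [334.1 118.5]
top +end up [487.8 119.1] left [480.  118.4] right [491.6 122.4] mid left/top at -35 [465.7 160. ] [473.3 161.2]
```

View pics/h13t.png

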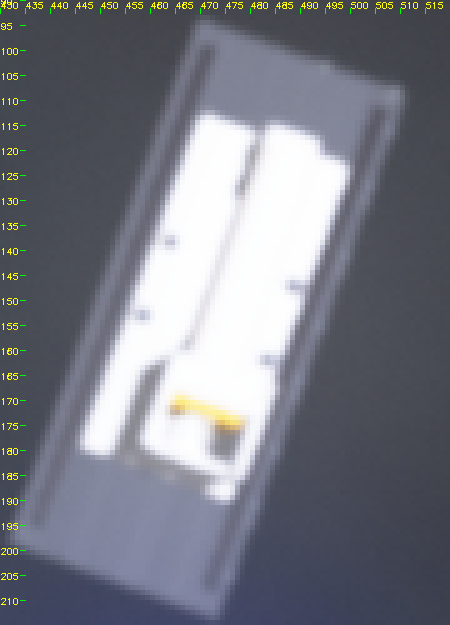

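View pics/h13s.png

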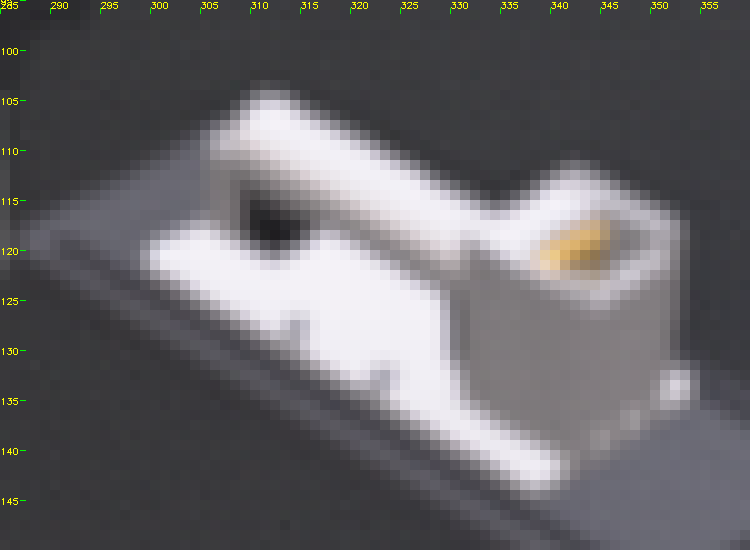

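View pics/h13full.png

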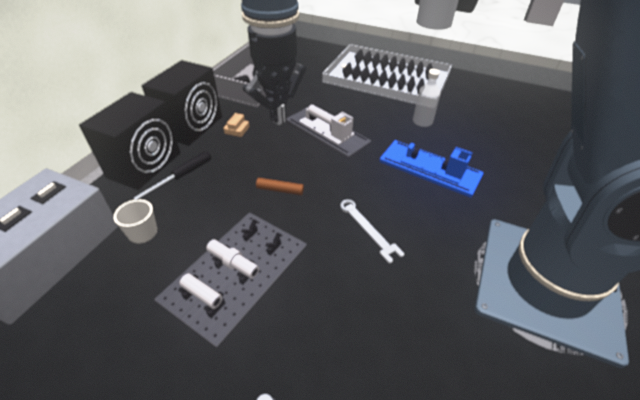

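Run:
```python
from h import *
st('end'); bot.job_done()
```

```text
end t30.13 tcp [0.5436 0.0043 0.1995] F along/lat/z [0.9 0.3 0.4] tau [-0.03 -0.03] w0.0004
the job is handed in; nothing more can be done
```

The long sleeve is loaded in the spring fixture and released, and I handed the job in at about 30 s of the 54 s allowed.

**What I did:**
- I took the sleeve from the rack place at y = −78 mm and slid it under the bridge at an 11° tilt.
- I found the pad by touch, which puts the carriage about 11 mm toward the stop end.
- I pressed the pad about 9 mm, with about 11 N along the bay. Then I tipped the stop end down in front of the stop and opened the fingers.
- With the closed fingers I pressed lightly (about 6–8 N) on both ends of the sleeve.

**Last checks:**
- **Level and home:** the sleeve's top is at 58.2–58.3 mm near the stop end and 58.0 mm near the spring end, against 58 mm when home.
- **Stop contact:** the pictures show no gap between the sleeve and the stop. I did not measure this contact separately.
- **Other sleeves:** the short and collared sleeves look unmoved in the rack, and the arm is clear of everything.

**What disagreed:**
- The top camera read about 1 mm to the side of the arm's own positions.
- By eye the carriage was shifted about 9–10 mm, 1–2 mm less than by touch.
- While lowering, the sleeve met a V rest about 0.3–0.6 mm above home, with about 10 N upward. I stopped pushing down there and it settled on release.

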